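# Close up the radio amplifier: finned lid over two sprung guide pins

## Task

Close the open radio amplifier: take its finned lid by the red handle, keep it level, and lower it in your grip over the two guide pins until it meets their sprung balls, then press it down until it clicks under them and lies flush on the box, and let go. Feel for the pins, which do not stand exactly in the middle of the box. Leave everything else on the bench where it is.

Things in the scene. Friction and masses are not known exactly. Their poses are not given: they have to be found in the camera images.
- lid_grip (a point): centre of the lid's handle, a red bar 90 mm long (x), 18 wide (y), 26 high, 43 mm above the lid's underside (bar 30 to 56 above it). The loose aluminium lid, 200 x 130 x 12 mm, about 0.6 kg, starts flat on the bench. z up. Fins along its long edges, from y = +-39 outwards, reach 20 mm above the underside. Once closed this point is 98 mm above the bench. The lid fits either way round.
- lid_hole (a point): centre of the mouth, on the top face, of one of the lid's two round through holes, 14.4 mm wide, on the lid's long centre line 68 mm either side of the middle (this one at x = +68, y = 0 in the lid's axes); 1.2 mm clearance all round the pins. z up, x along the handle
- chassis: the amplifier's open black steel box, 180 x 110 mm, 55 mm high, fixed to the bench; origin at the centre of its underside, x along its length, z up. Inside, a green board carries two upright steel guide pins, 12 mm thick, 136 mm apart on a line exactly parallel to the box's x, reaching 92 mm above the bench; the last 5 mm taper to flat 9.6 mm tips
- pin_middle (a point): nominal middle between the two pin tips: straight above the box's centre, 92 mm above the bench, axes as the box. NOT the true middle: the board is bolted in through slots, so the true middle lies up to 9 mm away in the box's x and up to 9 mm in its y, differently each time, never reported. A lid standing on the pin tips has its underside at this height
- detent (a point): above the box's centre, at the height of the sprung balls, 72.5 mm above the bench. Each pin has two brass balls, on its +x and -x sides, 2.7 mm proud. A lowered lid rests on the balls, underside about 76 mm up; its weight alone does not pass them. With roughly 12 to 20 N of push it passes, rubs for 12 mm and clicks under them as its underside meets the rim at 55 mm
- bottle: bystander: water bottle, 66 mm across, 200 mm tall, blue cap; origin at the centre of its underside
- battery: bystander: black battery 70 x 90 x 108 mm; origin at the centre of its underside
- mouse: bystander: round black computer mouse, 62 mm across, 31 mm high; origin at the centre of its underside
- screwdriver: bystander: yellow screwdriver 180 mm long lying along its x; origin at its underside near its middle
- meter: bystander: grey power meter box 85 x 120 x 65 mm with a white dial; origin at the centre of its underside
- morse_key: bystander: black-based morse paddle 120 x 80 x 40 mm; origin at the centre of its underside
- handmic: bystander: black hand microphone 85 x 55 x 28 mm lying flat; origin at the centre of its underside
Not all that is in view belongs to the job. What is shaped like the part that bears lid_grip but turquoise is not meant.

How it is judged:
By the outcome, as a careful person would: the job done as asked, in the order asked, and still so for the second after the job is handed in, with the robot touching nothing.
It also fails if it takes over 72 s, if anything falls off the work surface, if the arm or the gripper's body presses on something with over 40 N, if the wrist force passes 120 N, or if a joint passes its speed limit or range.

## Robot

A 6-joint arm with a two-finger parallel gripper is mounted at the origin on the work surface. World frame = base frame: x ahead of the robot, y to its left, z up, the work surface at z = 0. Lengths are in m, angles in rad, forces in N, time in s.
With the tool pointing down it reaches from about 0.375 to 0.9 m from the base axis. Payload 3.1 kg.
Tool frame: the origin (TCP) lies at the very end of the fingers, on their centre line; the grasp point (between the pads) lies 19 mm behind it; z points along the fingers, y is the direction in which the jaws open and shut (so a half turn about z gives the same grasp; the last joint's range is limited). The gripper opens to 87 mm and grips with 3 to 60 N. Pads are 19 mm wide; open, the fingers measure 117 mm over their backs; the gripper's body (75 mm by 190 mm) begins 51 mm behind the grasp point.
Start: joints at [-1.421, 0.527, 1.433, -0, 1.181, -0.178], TCP at [0.201, -0.592, 0.223] pointing down, gripper open.
Joint ranges: [-3.08, 3.08], [-0.75, 2.2], [0.22, 2.44], [-1.43, 4.57], [0, 2.65], [-2.85, 2.85]. Speed limits (rad/s): [2.79, 2.79, 3.14, 3.14, 3.14, 3.14].

## Interface

Orientations are given as a unit quaternion [x, y, z, w].
In Python, from rig import robot gives the robot as it stands. The module is installed in compiled form; this text tells all that it offers.
- The arm moves only by the tool send_rows, never from a script. Its argument "deltas" is a list of rows, each an object of numbers: "tx", "ty", "tz": the shift along the tool's x, y, z in cm; "rx", "ry", "rz": the turn, a rotation vector about the tool's x, y, z in rad. A call has 1 to 5 rows; each row is the pose to reach, as a shift and turn from the pose commanded when the call began, along the tool's axes at that moment; what a row does not reach only later rows make up. A row lasts 1/12 s, in which the tool goes at most 41.7 mm and 7.16 degrees, less where a joint would pass 70% of its speed; a pose out of reach is approached as far as the arm can. A call with a gripper value outside its range is refused whole. "claw" is the finger opening in cm, from 0 to 8.7, set as the call begins (left out, the last holds). The fingers move at their own pace and stop on an object; "squeeze" is the grip in N (left out, the last holds). Time passes only in rows, so rows that repeat a pose let the fingers close. It gives the time, the measured TCP pose, the force and the opening at its end, in the units of the state.
- robot.get_obs(): the state, without advancing time (a new reading comes with each control period).
- robot.camera(name): name is "side" or "top"; returns a dict with "color" (400x640x3 uint8, red, green, blue), "z_map" (400x640 float32, m along the optical axis (not along the pixel's ray), 0 where there is no reading), "intrinsics" (3x3 intrinsics, pixels), "distortion" ([k1, k2, p1, p2, k3] as OpenCV has them; the pictures are not rectified), "R" (3x3) and "t" (3): a world point X has camera coordinates R X + t. Camera axes: x right, y down, z forward; pixel columns grow to the right and rows downward; lengths in m; the calibration is good to about 2 mm. A picture is of the moment at which its call begins.
- robot.hand_in(): hands the job in, once; it reports no verdict.
Trained networks look in the newest picture that a camera, given by its name, has taken for a name from the list of things; names that differ only in an ending like _2 or _b are one class to them, and where a whole thing is asked for, a point or a joint stands for the part that bears it (a point fixed in the world has none). Each returns a list of dicts, best first, with "p" (0 to 1); they miss things now and then, are a little off and sometimes report something else, mostly with a low value. They report only what shows in the picture. A call takes as long as a camera call. They do not tell look-alikes from the thing itself.
- robot.outline_of(label, camera): "pixels" (400x640 bool, what is visible of it) and "xy" ([column, row] in pixels, amid what is visible of it).
- robot.tip_of(label, camera): "xy" ([column, row] in pixels: a listed point, or the origin of a listed thing).
The state is a dict: "time": time; "q": joint angles; "joint_velocities": joint speeds; "joint_torque": joint torques, N m; "position": TCP position; "tool_rot": TCP orientation; "ft_force": force on the tool from outside, world axes, zero at the start; "moment": the same for the moment, N m; "grip_width": finger opening in m.
Only numpy, scipy, OpenCV 4.12 (cv2) and the standard library are available. Lean on these libraries where they do the work, as an engineer would, in place of code of your own. Each camera call takes 0.05 s, during which the arm holds its last target.

## Working session

There is one attempt and no reset: what is moved stays moved. The work goes in short steps, Python scripts to look and compute and a tool call to move; the robot and the scene stay as the last step left them, time stands still between calls to the robot, and variables do not carry over. Pictures are saved under pics/ and viewed, and the job is handed in when it is done.

Besides the shell and the picture viewer there is one more tool, called after "Call:" in YAML: its name, and indented under it one key for each argument. send_rows: Moves the arm, as the interface text tells. Its arguments: {"type":"object","properties":{"deltas":{"type":"array","items":{"type":"object","properties":{"tx":{"type":"number"},"ty":{"type":"number"},"tz":{"type":"number"},"rx":{"type":"number"},"ry":{"type":"number"},"rz":{"type":"number"}}}},"claw":{"type":"number"},"squeeze":{"type":"number"}},"required":["deltas"]}

```bash
mkdir -p pics
cat > h.py <<'E'
import numpy as np,cv2
from rig import robot
def snap(n):
    c=robot.camera(n); return c
def world(c,px,z=None):
    # px Nx2; z: world plane height or None->use depth
    px=np.atleast_2d(np.array(px,float))
    n=cv2.undistortPoints(px.reshape(-1,1,2),c["intrinsics"],np.array(c["distortion"])).reshape(-1,2)
    R,t=np.array(c["R"]),np.array(c["t"]); ray=np.c_[n,np.ones(len(n))]
    if z is None:
        d=c["z_map"][px[:,1].round().astype(int),px[:,0].round().astype(int)]
        return (ray*d[:,None]-t)@R
    C=-R.T@t; d=ray@R
    return C+d*((z-C[2])/d[:,2])[:,None]
def proj(c,X):
    r,_=cv2.Rodrigues(np.array(c["R"])); return cv2.projectPoints(np.atleast_2d(np.array(X,float)),r,np.array(c["t"]),c["intrinsics"],np.array(c["distortion"]))[0].reshape(-1,2)
def save(n,c): cv2.imwrite(f"pics/{n}.png",c["color"][:,:,::-1])
E
python3 - <<'E'
from h import *
for n in("side","top"):
    c=snap(n);save(n+"0",c)
    print(n,"C",-c["R"].T@c["t"])
    for l in("lid_grip","lid_hole","chassis","pin_middle"):
        for d in robot.tip_of(l,n): print(l,d["p"],d["xy"],world(c,d["xy"])[0].round(3))
print(robot.get_obs())
E
```

```text
side C [0.351652   0.92134671 0.84416089]
lid_grip 0.66 [388.1, 150.2] [ 0.33  -0.395  0.05 ]
lid_hole 0.87 [314.8, 176.5] [ 0.582 -0.215  0.009]
lid_hole 0.76 [391.1, 162.6] [ 0.312 -0.363  0.016]
chassis 0.96 [310.2, 278.3] [0.494 0.263 0.022]
pin_middle 0.59 [309.0, 256.2] [0.514 0.189 0.027]
top C [ 0.28331199 -0.00650347  1.24787576]
lid_grip 0.86 [398.3, 208.8] [ 0.507 -0.2    0.06 ]
lid_grip 0.84 [481.1, 271.3] [ 0.339 -0.414  0.056]
lid_grip 0.64 [485.7, 193.1] [ 0.551 -0.441  0.061]
lid_grip 0.59 [234.0, 204.4] [0.529 0.26  0.012]
lid_hole 0.92 [392.2, 186.3] [ 0.585 -0.194 -0.003]
lid_hole 0.87 [453.8, 284.4] [ 0.294 -0.18   0.629]
chassis 0.87 [240.1, 214.0] [0.497 0.237 0.035]
pin_middle 0.86 [238.7, 208.0] [0.513 0.24  0.041]
{'time': 0.5, 'q': array([-1.42149281e+00,  5.27516130e-01,  1.43276157e+00,  1.04751346e-05,
        1.18140793e+00, -1.78505500e-01]), 'joint_velocities': array([ 3.22029403e-04, -1.11448595e-03, -2.06004004e-03, -2.44133108e-04,
        1.66607105e-03,  8.00516137e-05]), 'joint_torque': array([-8.88590112e-04, -4.39604509e+01, -1.76791352e+01,  6.32239622e-02,
        5.15467383e-02, -3.35321317e-05]), 'position': array([ 0.20124946, -0.59164986,  0.22251883]), 'tool_rot': array([ 9.86598024e-01,  1.63169656e-01,  5.52366483e-06, -4.64148027e-05]), 'ft_force': array([-0.2494894 ,  0.29475796,  0.15224791]), 'moment': array([ 0.01348287,  0.0251766 , -0.00147205]), 'grip_width': 0.08684806855605816}
```

View pics/top0.png

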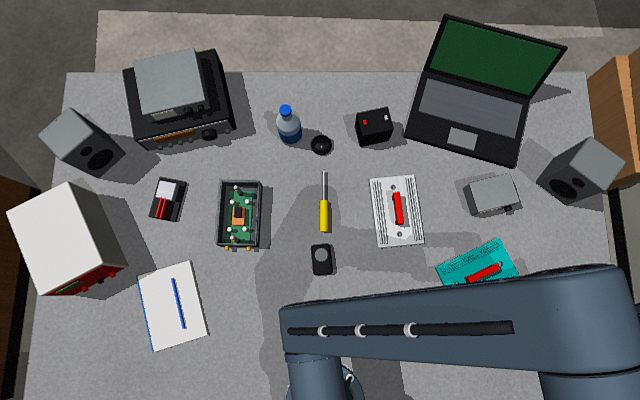

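View pics/side0.png

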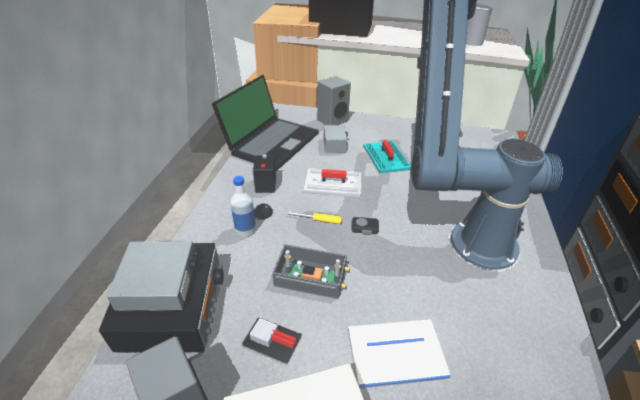

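Candidates for the lid: silver lid with red handle at top (398,209), turquoise look-alike at (481,271), and meter at (490,193), also falsely reported. I choose the silver one and check it in a crop.

Run:
```python
from h import *
c=snap("top")
im=c["color"][:,:,::-1]
a=cv2.resize(im[165:257,355:435],None,fx=6,fy=6,interpolation=cv2.INTER_CUBIC)
b=cv2.resize(im[170:258,205:275],None,fx=6,fy=6,interpolation=cv2.INTER_CUBIC)
h=max(a.shape[0],b.shape[0]);P=lambda x:np.pad(x,((0,h-x.shape[0]),(0,0),(0,0)))
cv2.imwrite("pics/crop1.png",cv2.resize(np.hstack([P(a),P(b)]),None,fx=.85,fy=.85))
s=snap("side");im2=s["color"][:,:,::-1]
cv2.imwrite("pics/crop2.png",cv2.resize(im2[235:305,265:360],None,fx=8,fy=8,interpolation=cv2.INTER_CUBIC))
# handle
for n,cc,box in(("top",c,(355,165,435,257)),("side",s,(300,160,365,200))):
    hsv=cv2.cvtColor(cc["color"],cv2.COLOR_RGB2HSV).astype(int)
    m=((hsv[...,0]<8)|(hsv[...,0]>172))&(hsv[...,1]>150)&(hsv[...,2]>90)
    k=np.zeros_like(m);k[box[1]:box[3],box[0]:box[2]]=1;m&=k
    v,u=np.nonzero(m);px=np.c_[u,v]
    W=world(cc,px);top=W[abs(W[:,2]-.056)<.006]
    print(n,len(px),len(top),W[:,2].min(),W[:,2].max())
    W2=world(cc,px,.056)
    r=cv2.minAreaRect(top[:,:2].astype(np.float32)*1000);print("depth pts",r, top.mean(0))
    print("plane",cv2.minAreaRect(W2[:,:2].astype(np.float32)*1000))
# lid silhouette in top via depth
for name,bx,zl,zh in(("lid",(355,165,435,257),.006,.035),("box",(205,170,275,258),.045,.065),("pins",(205,170,275,258),.075,.11)):
    v,u=np.mgrid[bx[1]:bx[3],bx[0]:bx[2]];px=np.c_[u.ravel(),v.ravel()]
    W=world(c,px);q=(W[:,2]>zl)&(W[:,2]<zh);W=W[q]
    print(name,q.sum(),cv2.minAreaRect(W[:,:2].astype(np.float32)*1000) if q.sum() else 0)
    if name=="pins":print(np.c_[W,px[q]].round(3))
```

```text
top 203 197 0.01199662503544302 0.0619022817964372
depth pts ((512.1356201171875, -200.5464630126953), (88.31439971923828, 17.18295669555664), 5.3932294845581055) [ 0.51186711 -0.20027195  0.05462373]
plane ((511.5867004394531, -199.98899841308594), (87.94091033935547, 17.284099578857422), 5.624789714813232)
side 147 74 0.035599802806227134 0.8441608860070434
depth pts ((511.00836181640625, -195.6497344970703), (81.19770812988281, 18.659717559814453), 10.520332336425781) [ 0.51116294 -0.1951381   0.05513036]
plane ((509.43377685546875, -184.5892333984375), (80.96891021728516, 38.874080657958984), 7.186624050140381)
lid 2891 ((515.4141845703125, -200.56072998046875), (249.9031982421875, 216.8626251220703), 0.9255943894386292)
box 556 ((500.68536376953125, 240.390869140625), (115.86779022216797, 181.0485382080078), 88.28616333007812)
pins 42 ((493.9248046875, 244.30093383789062), (10.920665740966797, 145.75416564941406), 88.59002685546875)
[[5.67e-01 2.46e-01 9.10e-02 2.34e+02 1.85e+02]
 [5.66e-01 2.42e-01 9.30e-02 2.35e+02 1.85e+02]
 [5.67e-01 2.40e-01 9.10e-02 2.36e+02 1.85e+02]
 [5.
[... 1168 characters left out ...]
8.90e-02 2.33e+02 2.36e+02]
 [4.30e-01 2.42e-01 8.10e-02 2.34e+02 2.36e+02]
 [4.26e-01 2.50e-01 9.00e-02 2.30e+02 2.37e+02]
 [4.26e-01 2.47e-01 9.40e-02 2.31e+02 2.37e+02]
 [4.26e-01 2.45e-01 9.10e-02 2.32e+02 2.37e+02]
 [4.26e-01 2.41e-01 9.50e-02 2.33e+02 2.37e+02]
 [4.27e-01 2.40e-01 8.60e-02 2.34e+02 2.37e+02]
 [4.23e-01 2.49e-01 9.30e-02 2.30e+02 2.38e+02]
 [4.23e-01 2.47e-01 9.30e-02 2.31e+02 2.38e+02]
 [4.24e-01 2.45e-01 8.70e-02 2.32e+02 2.38e+02]
 [4.24e-01 2.42e-01 9.00e-02 2.33e+02 2.38e+02]
 [4.21e-01 2.48e-01 8.80e-02 2.31e+02 2.39e+02]
 [4.21e-01 2.45e-01 8.90e-02 2.32e+02 2.39e+02]
 [4.21e-01 2.42e-01 8.80e-02 2.33e+02 2.39e+02]
 [4.23e-01 2.42e-01 7.60e-02 2.34e+02 2.39e+02]]
```

View pics/crop1.png

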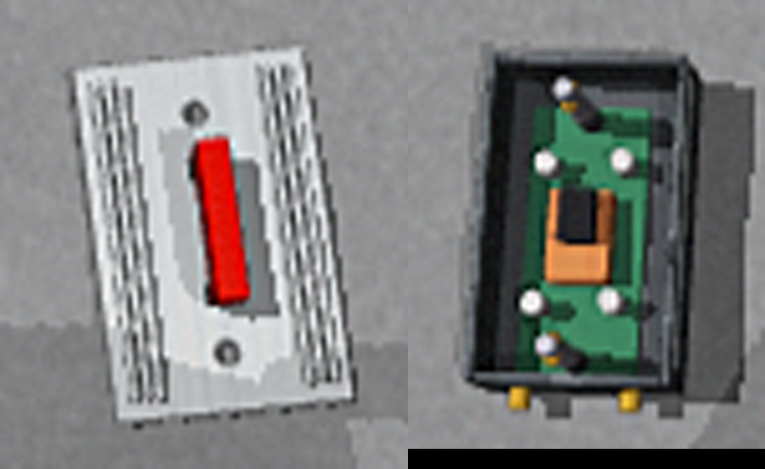

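View pics/crop2.png

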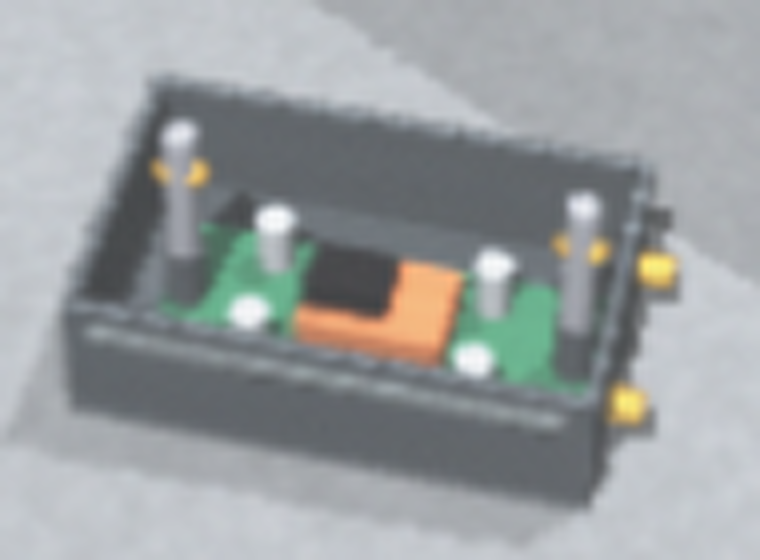

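Run:
```python
from h import *
c=snap("top");s=snap("side")
T=world(c,[[234.9,186.8],[231.75,236.95]],.092);S=world(s,[[287,250.75],[337.5,260.4]],.092)
for W in(T,S): d=W[0]-W[1];print(W.round(4),np.linalg.norm(d),np.degrees(np.arctan2(d[1],d[0])),W.mean(0))
# holes in lid (top face 12mm), from crop
H=world(c,[[355+195/5.1-.5,165+113/5.1-.5],[355+227/5.1-.5,165+352/5.1-.5]],.012);d=H[0]-H[1]
print(H,np.linalg.norm(d),np.degrees(np.arctan2(d[1],d[0])),H.mean(0))
# box rim corners (outer) from crop
b=np.array([[490,52],[696,56],[684,392],[470,378]])
B=world(c,np.c_[205+(b[:,0]-408)/5.1-.5,170+b[:,1]/5.1-.5],.055);print(B.round(4),B.mean(0))
# red centroid subpixel weights
im=c["color"].astype(float)
for cc,bx in((c,(385,180,415,235)),):
    v,u=np.mgrid[bx[1]:bx[3],bx[0]:bx[2]]
    r=im[v,u];w=np.clip((r[...,0]-np.maximum(r[...,1],r[...,2]))/200,0,1)
    w[w<.15]=0;W=world(c,np.c_[u.ravel(),v.ravel()],.056);w=w.ravel();m=(W*w[:,None]).sum(0)/w.sum()
    q=(W-m)[:,:2];C=(q*w[:,None]).T@q/w.sum();e,V=np.linalg.eigh(C);print("bar",m,np.degrees(np.arctan2(V[1,1],V[0,1])),np.sqrt(12*e))
o=robot.get_obs();print(o["position"])
from scipy.spatial.transform import Rotation as R
print(R.from_quat(o["tool_rot"]).as_matrix().round(4))
```

```text
[[0.5614 0.2427 0.092 ]
 [0.4261 0.2451 0.092 ]] 0.13539302810523687 -1.0156520769634898 [0.49375423 0.24389786 0.092     ]
[[0.5617 0.2415 0.092 ]
 [0.4256 0.2463 0.092 ]] 0.13620790309774064 -2.0134658052189573 [0.49366276 0.24390977 0.092     ]
[[ 0.58082242 -0.19361514  0.012     ]
 [ 0.44556356 -0.20697738  0.012     ]] 0.135917284059835 5.641949760318417 [ 0.51319299 -0.20029626  0.012     ]
[[0.5907 0.2915 0.055 ]
 [0.5884 0.1788 0.055 ]
 [0.4052 0.1795 0.055 ]
 [0.4126 0.2932 0.055 ]] [0.49920454 0.2357402  0.055     ]
bar [ 0.51084141 -0.19958461  0.056     ] -174.48025395326493 [0.01841686 0.08851234]
[ 0.2012272  -0.59171624  0.22259104]
[[ 9.468e-01  3.219e-01  0.000e+00]
 [ 3.219e-01 -9.468e-01 -1.000e-04]
 [-0.000e+00  1.000e-04 -1.000e+00]]
```

Top crop: the silver lid with its red bar is at top px (398,209), with holes at (393,187) and (399,234). The pin tips are at (235,187) and (232,237) in the top view, and (287,251) and (337,260) in the side view. Both cameras put the pin middle at (0.494, 0.244), with the axis at about -1.5°. The lid centre is at (0.512, -0.200), at 5.6°. The sizes agree: holes 136 mm apart, pins 135 to 136 mm.

Call:
send_rows:
  deltas:
    - {"tx": 3.36, "ty": -2.16}
    - {"tx": 6.72, "ty": -4.32}
    - {"tx": 10.08, "ty": -6.48}
    - {"tx": 13.44, "ty": -8.64}
    - {"tx": 16.8, "ty": -10.8}
  claw: 3.8

```text
schema error: expected keys tx, ty, tz, rx, ry, rz
```

Call:
send_rows:
  deltas:
    - {"tx": 3.36, "ty": -2.16}
    - {"tx": 6.72, "ty": -4.32}
    - {"tx": 10.08, "ty": -6.48}
    - {"tx": 13.44, "ty": -8.64}
    - {"tx": 16.8, "ty": -10.8}

```text
schema error: expected keys tx, ty, tz, rx, ry, rz
```

Call:
send_rows:
  deltas:
    - {"tx": 3.36, "ty": -2.16, "tz": 2, "rz": 0.1}
    - {"tx": 6.72, "ty": -4.32, "tz": 4, "rz": 0.2}
    - {"tx": 8.44, "ty": -5.48, "tz": 6, "rz": 0.231}
    - {"tx": 8.44, "ty": -5.48, "tz": 8, "rz": 0.231}
    - {"tx": 8.44, "ty": -5.48, "tz": 8, "rz": 0.231}

```text
schema error: expected keys tx, ty, tz, rx, ry, rz
```

Call:
send_rows:
  deltas:
    - {"tx": 3.36, "ty": -2.16, "tz": 0, "rx": 0, "ry": 0, "rz": 0}
    - {"tx": 6.72, "ty": -4.32, "tz": 0, "rx": 0, "ry": 0, "rz": 0}
    - {"tx": 10.08, "ty": -6.48, "tz": 0, "rx": 0, "ry": 0, "rz": 0}
    - {"tx": 13.44, "ty": -8.64, "tz": 0, "rx": 0, "ry": 0, "rz": 0}
    - {"tx": 16.8, "ty": -10.8, "tz": 0, "rx": 0, "ry": 0, "rz": 0}
  claw: 3.8

```text
time: 1.12
position: [0.3263, -0.4339, 0.2227]
tool_rot: [0.987, 0.163, 0.0, 0.0]
ft_force: [0.2, -0.2, 0.8]
grip_width: 0.0615
```

Call:
send_rows:
  deltas:
    - {"tx": 3.36, "ty": -2.16, "tz": 0, "rx": 0, "ry": 0, "rz": 0}
    - {"tx": 6.72, "ty": -4.32, "tz": 0, "rx": 0, "ry": 0, "rz": 0}
    - {"tx": 10.08, "ty": -6.48, "tz": 0, "rx": 0, "ry": 0, "rz": 0}
    - {"tx": 13.44, "ty": -8.64, "tz": 0, "rx": 0, "ry": 0, "rz": 0}
    - {"tx": 16.8, "ty": -10.8, "tz": 0, "rx": 0, "ry": 0, "rz": 0}

```text
time: 1.53
position: [0.4508, -0.2774, 0.2228]
tool_rot: [0.987, 0.163, 0.0, 0.0]
ft_force: [-0.3, -0.2, 0.0]
grip_width: 0.0389
```

Call:
send_rows:
  deltas:
    - {"tx": 3.36, "ty": -2.16, "tz": 2, "rx": 0, "ry": 0, "rz": 0.1}
    - {"tx": 6.72, "ty": -4.32, "tz": 4, "rx": 0, "ry": 0, "rz": 0.2}
    - {"tx": 8.44, "ty": -5.48, "tz": 6, "rx": 0, "ry": 0, "rz": 0.231}
    - {"tx": 8.44, "ty": -5.48, "tz": 8, "rx": 0, "ry": 0, "rz": 0.231}
    - {"tx": 8.44, "ty": -5.48, "tz": 8, "rx": 0, "ry": 0, "rz": 0.231}

```text
time: 1.95
position: [0.5105, -0.1969, 0.1392]
tool_rot: [0.999, 0.05, -0.003, -0.002]
ft_force: [-0.7, 0.1, -0.1]
grip_width: 0.038
```

Run:
```python
from h import *
from scipy.spatial.transform import Rotation as R
c=snap("top");s=snap("side")
o=robot.get_obs();M=R.from_quat(o["tool_rot"]).as_matrix();print(o["position"],np.degrees(np.arctan2(M[1,0],M[0,0])),M[:,2])
a=cv2.resize(c["color"][165:257,355:445,::-1],None,fx=4,fy=4,interpolation=cv2.INTER_CUBIC)
b=cv2.resize(s["color"][130:220,280:380,::-1],None,fx=4,fy=4,interpolation=cv2.INTER_CUBIC)
cv2.imwrite("pics/pre.png",np.hstack([a[:360],b[:360]]))
```

```text
[ 0.51182853 -0.19982726  0.14231038] 5.578861460911864 [-1.31272589e-03  5.63567942e-04 -9.99998980e-01]
```

View pics/pre.png

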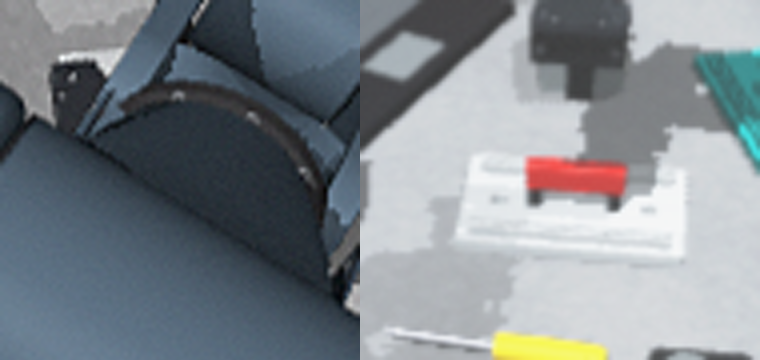

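The side crop shows the gripper above the lid, in line with the red bar, which is unobstructed. Descending to TCP z of about 0.025.

Call:
send_rows:
  deltas:
    - {"tx": 0, "ty": 0, "tz": 3, "rx": 0, "ry": 0, "rz": 0}
    - {"tx": 0, "ty": 0, "tz": 6, "rx": 0, "ry": 0, "rz": 0}
    - {"tx": 0, "ty": 0, "tz": 8, "rx": 0, "ry": 0, "rz": 0}
    - {"tx": 0, "ty": 0, "tz": 9, "rx": 0, "ry": 0, "rz": 0}
    - {"tx": 0, "ty": 0, "tz": 9, "rx": 0, "ry": 0, "rz": 0}

```text
time: 2.47
position: [0.5113, -0.2008, 0.0519]
tool_rot: [0.999, 0.048, -0.001, -0.0]
ft_force: [-0.3, 0.5, -0.3]
grip_width: 0.038
```

Call:
send_rows:
  deltas:
    - {"tx": 0, "ty": 0, "tz": 1, "rx": 0, "ry": 0, "rz": 0}
    - {"tx": 0, "ty": 0, "tz": 2, "rx": 0, "ry": 0, "rz": 0}
    - {"tx": 0, "ty": 0, "tz": 2.7, "rx": 0, "ry": 0, "rz": 0}
    - {"tx": 0, "ty": 0, "tz": 2.7, "rx": 0, "ry": 0, "rz": 0}
    - {"tx": 0, "ty": 0, "tz": 2.7, "rx": 0, "ry": 0, "rz": 0}

```text
time: 2.88
position: [0.512, -0.1999, 0.0255]
tool_rot: [0.999, 0.048, -0.0, -0.0]
ft_force: [0.1, -0.3, -0.5]
grip_width: 0.0379
```

Call:
send_rows:
  deltas:
    - {"tx": 0, "ty": 0, "tz": 0, "rx": 0, "ry": 0, "rz": 0}
    - {"tx": 0, "ty": 0, "tz": 0, "rx": 0, "ry": 0, "rz": 0}
    - {"tx": 0, "ty": 0, "tz": 0, "rx": 0, "ry": 0, "rz": 0}
    - {"tx": 0, "ty": 0, "tz": 0, "rx": 0, "ry": 0, "rz": 0}
    - {"tx": 0, "ty": 0, "tz": 0, "rx": 0, "ry": 0, "rz": 0}
  claw: 0.5
  squeeze: 58

```text
time: 3.3
position: [0.5126, -0.2006, 0.0259]
tool_rot: [0.999, 0.049, 0.001, 0.001]
ft_force: [0.1, -2.0, 1.6]
grip_width: 0.0176
```

Call:
send_rows:
  deltas:
    - {"tx": 0, "ty": 0, "tz": 0, "rx": 0, "ry": 0, "rz": 0}
    - {"tx": 0, "ty": 0, "tz": 0, "rx": 0, "ry": 0, "rz": 0}
    - {"tx": 0, "ty": 0, "tz": 0, "rx": 0, "ry": 0, "rz": 0}

```text
time: 3.55
position: [0.5126, -0.2005, 0.0259]
tool_rot: [0.999, 0.048, 0.001, 0.001]
ft_force: [-0.5, -2.1, 3.2]
grip_width: 0.0175
```

Call:
send_rows:
  deltas:
    - {"tx": 0, "ty": 0, "tz": -1, "rx": 0, "ry": 0, "rz": 0}
    - {"tx": 0, "ty": 0, "tz": -3, "rx": 0, "ry": 0, "rz": 0}
    - {"tx": 0, "ty": 0, "tz": -6, "rx": 0, "ry": 0, "rz": 0}
    - {"tx": 0, "ty": 0, "tz": -9, "rx": 0, "ry": 0, "rz": 0}
    - {"tx": 0, "ty": 0, "tz": -12, "rx": 0, "ry": 0, "rz": 0}

```text
time: 3.97
position: [0.5103, -0.1983, 0.1457]
tool_rot: [0.999, 0.048, -0.002, -0.002]
ft_force: [-0.1, -0.5, -5.7]
grip_width: 0.0176
```

Call:
send_rows:
  deltas:
    - {"tx": 0, "ty": 0, "tz": -1, "rx": 0, "ry": 0, "rz": 0}
    - {"tx": 0, "ty": 0, "tz": -1.5, "rx": 0, "ry": 0, "rz": 0}
    - {"tx": 0, "ty": 0, "tz": -1.5, "rx": 0, "ry": 0, "rz": 0}
    - {"tx": 0, "ty": 0, "tz": -1.5, "rx": 0, "ry": 0, "rz": 0}

```text
time: 4.3
position: [0.5107, -0.199, 0.159]
tool_rot: [0.999, 0.048, -0.002, -0.001]
ft_force: [-0.5, 0.6, -5.6]
grip_width: 0.0176
```

```bash
cat > st.py <<'E'
from h import *
from scipy.spatial.transform import Rotation as R
def st():
    o=robot.get_obs();M=R.from_quat(o["tool_rot"]).as_matrix();print("t",o["time"],"p",o["position"].round(4),"yaw",np.degrees(np.arctan2(M[1,0],M[0,0])).round(2),"z",M[:,2].round(4),"F",o["ft_force"].round(2),"M",o["moment"].round(2),"w",o["grip_width"].round(4));return o,M
def crops(n,tb,sb,f=4):
    c=snap("top");s=snap("side")
    a=cv2.resize(c["color"][tb[1]:tb[3],tb[0]:tb[2],::-1],None,fx=f,fy=f,interpolation=cv2.INTER_CUBIC)
    b=cv2.resize(s["color"][sb[1]:sb[3],sb[0]:sb[2],::-1],None,fx=f,fy=f,interpolation=cv2.INTER_CUBIC)
    h=max(a.shape[0],b.shape[0]);P=lambda x:np.pad(x,((0,h-x.shape[0]),(0,0),(0,0)))
    cv2.imwrite(f"pics/{n}.png",np.hstack([P(a),P(b)]));return c,s
E
python3 -c "
from st import *
crops('lift',(355,165,445,255),(280,100,380,220));st()"
```

```text
Traceback (most recent call last):
  File "st.py", line 4, in st
    o=robot.get_obs();M=R.from_quat(o["tool_rot"]).as_matrix();print("t",o["time"],"p",o["position"].round(4),"yaw",np.degrees(np.arctan2(M[1,0],M[0,0])).round(2),"z",M[:,2].round(4),"F",o["ft_force"].round(2),"M",o["moment"].round(2),"w",o["grip_width"].round(4));return o,M
                                                                                                                                                                                                                                               ^^^^^^^^^^^^^^^^^^^^^
AttributeError: 'float' object has no attribute 'round'
```

View pics/lift.png

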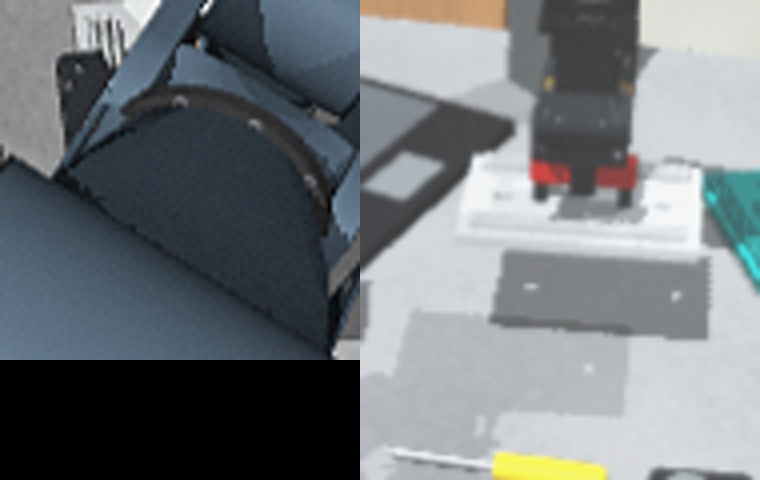

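Lifted: the lid hangs level in the grip in the side crop (bar centred at about (583,175) in the crop), and the force shows 5.7 N of weight. Carrying it over the box.

Call:
send_rows:
  deltas:
    - {"tx": 0, "ty": -2, "tz": 0, "rx": 0, "ry": 0, "rz": 0}
    - {"tx": 0, "ty": -5, "tz": 0, "rx": 0, "ry": 0, "rz": 0}
    - {"tx": 0, "ty": -8.5, "tz": 0, "rx": 0, "ry": 0, "rz": 0}
    - {"tx": 0, "ty": -12, "tz": 0, "rx": 0, "ry": 0, "rz": 0}
    - {"tx": 0, "ty": -15.5, "tz": 0, "rx": 0, "ry": 0, "rz": 0}

```text
time: 4.82
position: [0.4957, -0.0442, 0.1589]
tool_rot: [0.999, 0.048, -0.002, -0.001]
ft_force: [0.9, -0.7, -6.3]
grip_width: 0.0176
```

Call:
send_rows:
  deltas:
    - {"tx": 0, "ty": -3.5, "tz": 0, "rx": 0, "ry": 0, "rz": 0}
    - {"tx": 0, "ty": -7, "tz": 0, "rx": 0, "ry": 0, "rz": 0}
    - {"tx": 0, "ty": -10.5, "tz": 0, "rx": 0, "ry": 0, "rz": 0}
    - {"tx": 0, "ty": -14, "tz": 0, "rx": 0, "ry": 0, "rz": 0}
    - {"tx": 0, "ty": -17.5, "tz": 0, "rx": 0, "ry": 0, "rz": 0}

```text
time: 5.23
position: [0.4788, 0.13, 0.1591]
tool_rot: [0.999, 0.048, -0.002, -0.0]
ft_force: [0.3, 0.8, -5.7]
grip_width: 0.0173
```

Call:
send_rows:
  deltas:
    - {"tx": 0.7, "ty": -3.5, "tz": 0, "rx": 0, "ry": 0, "rz": 0.03}
    - {"tx": 1.4, "ty": -6.5, "tz": 0, "rx": 0, "ry": 0, "rz": 0.06}
    - {"tx": 2, "ty": -9.2, "tz": 0, "rx": 0, "ry": 0, "rz": 0.09}
    - {"tx": 2.3, "ty": -10.8, "tz": 0, "rx": 0, "ry": 0, "rz": 0.11}
    - {"tx": 2.47, "ty": -11.36, "tz": 0, "rx": 0, "ry": 0, "rz": 0.124}

```text
time: 5.65
position: [0.493, 0.2466, 0.1589]
tool_rot: [1.0, -0.013, -0.001, -0.0]
ft_force: [-0.1, -0.7, -4.6]
grip_width: 0.0174
```

Call:
send_rows:
  deltas:
    - {"tx": 0, "ty": 0, "tz": 0, "rx": 0, "ry": 0, "rz": 0}
    - {"tx": 0, "ty": 0, "tz": 0, "rx": 0, "ry": 0, "rz": 0}
    - {"tx": 0, "ty": 0, "tz": 0, "rx": 0, "ry": 0, "rz": 0}
    - {"tx": 0, "ty": 0, "tz": 0, "rx": 0, "ry": 0, "rz": 0}

```text
time: 5.98
position: [0.4935, 0.2426, 0.1602]
tool_rot: [1.0, -0.014, -0.001, 0.0]
ft_force: [-0.8, 0.4, -5.8]
grip_width: 0.0177
```

```bash
sed -i 's/o\["grip_width"\].round(4)/round(o["grip_width"],4)/' st.py
python3 -c "
from st import *
c,s=crops('over',(195,150,285,270),(260,170,370,310));o,M=st()
R0=M
for d in((0,0,0),):
  ctr=o['position']-.0259*0
# predicted lid points from TCP: underside = TCP z -0.0259
    
L=lambda x,y,z:o['position']+M@np.array([x,0,0])+np.array([0,0,0])+y*np.array([-M[1,0],M[0,0],0])+np.array([0,0,z-.0259])
for nm,p in(('hole+',(.068,0,.012)),('hole-',(-.068,0,.012)),('barA',(.045,0,.056)),('barB',(-.045,0,.056))): print(nm,'side',proj(s,L(*p)),(proj(s,L(*p))-[260,170])*4+[360,0])
"
```

```text
t 6.0833 p [0.4938 0.2428 0.1605] yaw -1.64 z [-4.e-04 -3.e-04 -1.e+00] F [ 0.36  0.5  -4.78] M [-0.02  0.02 -0.  ] w 0.0177
hole+ side [[286.28745488 235.83566048]] [[465.14981952 263.34264193]]
hole- side [[338.60083081 245.21333116]] [[674.40332323 300.85332464]]
barA side [[294.57099216 224.70810733]] [[498.28396864 218.83242933]]
barB side [[330.24169856 230.90583946]] [[640.96679424 243.62335786]]
```

View pics/over.png

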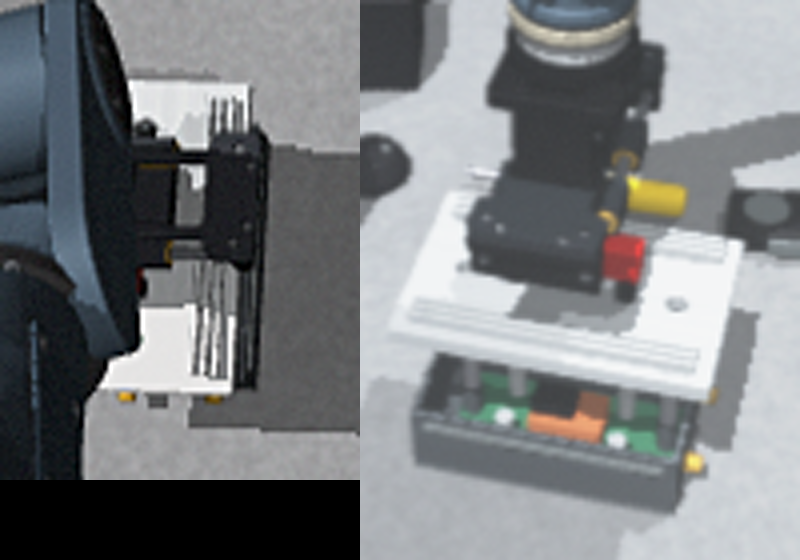

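```bash
python3 -c "
from st import *
s=snap('side');g=cv2.cvtColor(s['color'],cv2.COLOR_RGB2GRAY);o,M=st()
print(g[241:251,332:346]);print(g[232:242,280:294])
cv2.imwrite('pics/h.png',np.hstack([cv2.resize(s['color'][a:a+24,b:b+24,::-1],None,fx=15,fy=15,interpolation=cv2.INTER_NEAREST) for a,b in((234,327),(224,275))]))
"
```

```text
t 6.1333 p [0.4939 0.243  0.1606] yaw -1.64 z [-2.e-04 -2.e-04 -1.e+00] F [ 1.01  0.32 -5.61] M [ 0.04  0.03 -0.02] w 0.0175
[[239 245 245 245 245 245 245 245 245 245 245 245 245 245]
 [244 245 245 245 245 245 245 245 245 245 245 245 245 245]
 [244 245 245 245 244 244 245 246 245 245 245 245 245 245]
 [244 244 244 243 229 213 216 221 219 238 244 245 245 245]
 [244 245 245 241 203 178 194 201 197 216 238 244 245 245]
 [245 245 245 244 217 186 190 195 191 200 238 244 244 244]
 [245 245 245 245 237 209 177 174 201 229 243 245 245 245]
 [245 245 245 245 244 243 242 242 244 244 245 245 245 245]
 [245 245 245 245 245 245 245 245 245 245 245 245 246 246]
 [246 246 246 246 245 245 245 245 245 245 245 245 245 245]]
[[243 243 243 243 243 239 206 125  76  68  69  70  69  70]
 [244 244 244 244 244 243 236 174  88  76  80  74  69  69]
 [244 244 244 243 242 238 233 168  86  78  84  85  73  68]
 [244 244 243 239 225 205 195 139  81  76  82  83  75  69]
 [244 244 243 229 186 171 175 131  80  71  71  72  70  69]
 [244 244 243 232 187 169 183 156 111  87  75  71  70  69]
 [244 244 244 241 220 204 213 213 193 161 131 112 106  96]
 [244 244 243 238 230 227 227 227 225 221 219 218 216 194]
 [244 243 238 232 230 230 230 230 230 230 229 229 228 226]
 [244 243 236 231 230 230 230 230 231 230 230 230 230 230]]
```

View pics/h.png

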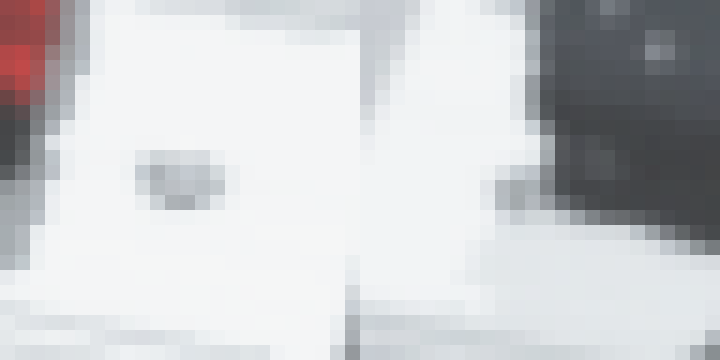

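```bash
python3 -c "
from st import *
s=cv2.imread('pics/side0.png');c=cv2.imread('pics/top0.png')
P=lambda im,a,b,n=18:cv2.resize(im[a:a+n,b:b+n],None,fx=20,fy=20,interpolation=cv2.INTER_NEAREST)
cv2.imwrite('pics/tips.png',cv2.resize(np.vstack([np.hstack([P(s,244,278),P(s,254,329)]),np.hstack([P(c,178,226),P(c,228,223)])]),None,fx=.8,fy=.8,interpolation=cv2.INTER_NEAREST))
"
```

```text
(no output)
```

View pics/tips.png

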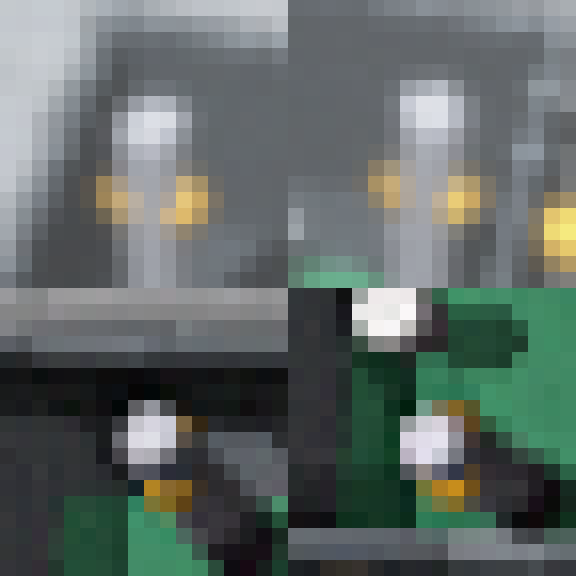

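Lid holes seen in the side view match the TCP prediction to about 0.5 px, so the lid sits centred in the grip. The pin tips re-read from the enlarged first pictures give the middle at (0.4937, 0.2437) and yaw of about -1.4°. Descending to just above the tips.

Call:
send_rows:
  deltas:
    - {"tx": 0, "ty": -0.07, "tz": 1, "rx": 0, "ry": 0, "rz": -0.003}
    - {"tx": 0, "ty": -0.07, "tz": 2, "rx": 0, "ry": 0, "rz": -0.003}
    - {"tx": 0, "ty": -0.07, "tz": 3, "rx": 0, "ry": 0, "rz": -0.003}
    - {"tx": 0, "ty": -0.07, "tz": 3.8, "rx": 0, "ry": 0, "rz": -0.003}
    - {"tx": 0, "ty": -0.07, "tz": 3.8, "rx": 0, "ry": 0, "rz": -0.003}

```text
time: 6.55
position: [0.492, 0.2441, 0.1199]
tool_rot: [1.0, -0.012, -0.003, 0.001]
ft_force: [-0.7, 0.0, -5.5]
grip_width: 0.0177
```

Call:
send_rows:
  deltas:
    - {"tx": 0, "ty": 0, "tz": 0, "rx": 0, "ry": 0, "rz": 0}
    - {"tx": 0, "ty": 0, "tz": 0, "rx": 0, "ry": 0, "rz": 0}
    - {"tx": 0, "ty": 0, "tz": 0, "rx": 0, "ry": 0, "rz": 0}

```text
time: 6.8
position: [0.4943, 0.2448, 0.1229]
tool_rot: [1.0, -0.012, 0.001, -0.0]
ft_force: [0.1, 0.1, -3.8]
grip_width: 0.0176
```

```bash
python3 -c "
from st import *
c,s=crops('near',(195,150,285,270),(260,170,370,310));st()"
```

```text
t 6.9 p [0.4942 0.2448 0.123 ] yaw -1.38 z [ 1.1e-03  3.0e-04 -1.0e+00] F [-0.05 -0.51 -4.98] M [0.03 0.01 0.  ] w 0.0176
```

View pics/near.png

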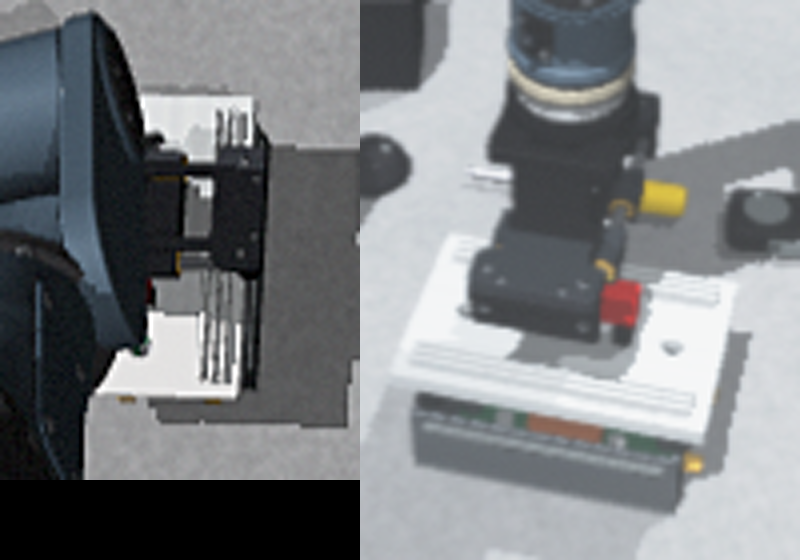

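The lid is over the box in the side crop and level; through the −x hole at about (672,347) something light, perhaps the pin tip, shows. Creeping down and watching the force.

Call:
send_rows:
  deltas:
    - {"tx": -0.04, "ty": 0.08, "tz": 0.2, "rx": 0, "ry": 0, "rz": 0}
    - {"tx": -0.04, "ty": 0.08, "tz": 0.4, "rx": 0, "ry": 0, "rz": 0}
    - {"tx": -0.04, "ty": 0.08, "tz": 0.5, "rx": 0, "ry": 0, "rz": 0}
    - {"tx": -0.04, "ty": 0.08, "tz": 0.6, "rx": 0, "ry": 0, "rz": 0}
    - {"tx": -0.04, "ty": 0.08, "tz": 0.7, "rx": 0, "ry": 0, "rz": 0}

```text
time: 7.32
position: [0.4934, 0.2438, 0.1154]
tool_rot: [1.0, -0.012, -0.0, -0.0]
ft_force: [0.4, -0.9, -4.6]
grip_width: 0.0179
```

Call:
send_rows:
  deltas:
    - {"tx": 0, "ty": 0, "tz": 0, "rx": 0, "ry": 0, "rz": 0}
    - {"tx": 0, "ty": 0, "tz": 0, "rx": 0, "ry": 0, "rz": 0}
    - {"tx": 0, "ty": 0, "tz": 0, "rx": 0, "ry": 0, "rz": 0}

```text
time: 7.57
position: [0.4935, 0.2439, 0.1155]
tool_rot: [1.0, -0.012, 0.0, -0.0]
ft_force: [-1.2, 0.1, -5.6]
grip_width: 0.0178
```

```bash
python3 -c "
from st import *
st();c,s=crops('near2',(195,150,285,270),(260,170,370,310));st()"
```

```text
t 7.5667 p [0.4935 0.2439 0.1155] yaw -1.39 z [ 1.e-04  0.e+00 -1.e+00] F [-1.24  0.08 -5.57] M [0.07 0.03 0.05] w 0.0178
t 7.6667 p [0.4935 0.2439 0.1156] yaw -1.39 z [ 2.e-04  0.e+00 -1.e+00] F [ 0.04  0.27 -5.79] M [ 0.01  0.03 -0.03] w 0.0177
```

The underside is about 2 mm below tip height with no contact force, so the pins are entering the holes. Continuing.

Call:
send_rows:
  deltas:
    - {"tx": 0, "ty": 0, "tz": 0.1, "rx": 0, "ry": 0, "rz": 0}
    - {"tx": 0, "ty": 0, "tz": 0.2, "rx": 0, "ry": 0, "rz": 0}
    - {"tx": 0, "ty": 0, "tz": 0.3, "rx": 0, "ry": 0, "rz": 0}
    - {"tx": 0, "ty": 0, "tz": 0.4, "rx": 0, "ry": 0, "rz": 0}
    - {"tx": 0, "ty": 0, "tz": 0.4, "rx": 0, "ry": 0, "rz": 0}

```text
time: 8.08
position: [0.4932, 0.2438, 0.1113]
tool_rot: [1.0, -0.012, -0.0, 0.0]
ft_force: [-0.4, 0.8, -5.6]
grip_width: 0.0179
```

```bash
python3 -c "
from st import *
c,s=crops('in1',(195,150,285,270),(260,170,370,310));st();robot.camera('top');st()"
```

```text
t 8.1833 p [0.4933 0.2438 0.1114] yaw -1.39 z [-3.e-04 -1.e-04 -1.e+00] F [-0.56 -1.26 -3.92] M [-0.01  0.01  0.01] w 0.0172
t 8.2333 p [0.4934 0.2439 0.1115] yaw -1.38 z [-0. -0. -1.] F [ 0.03  0.01 -5.63] M [0.03 0.01 0.02] w 0.0176
```

View pics/in1.png

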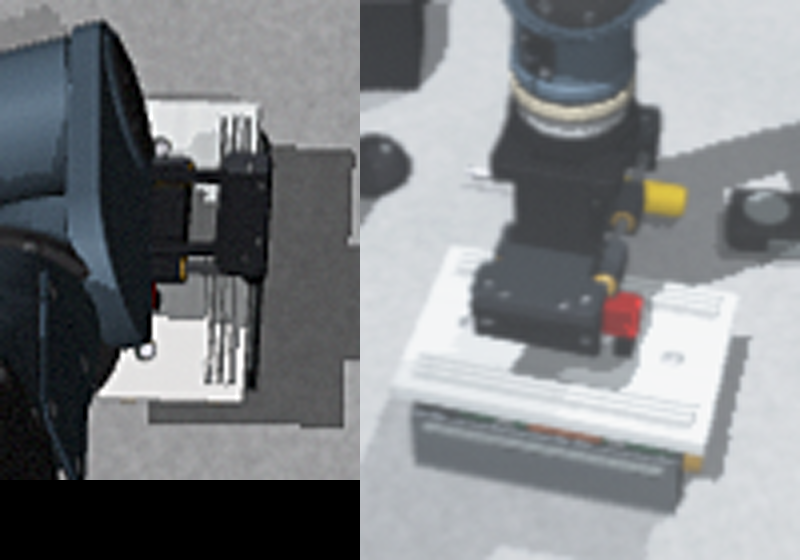

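Both pins show white inside their holes, at top crop (160,148) and (146,350) and side crop (672,357). Lowering to the balls.

Call:
send_rows:
  deltas:
    - {"tx": 0, "ty": 0, "tz": 0.15, "rx": 0, "ry": 0, "rz": 0}
    - {"tx": 0, "ty": 0, "tz": 0.3, "rx": 0, "ry": 0, "rz": 0}
    - {"tx": 0, "ty": 0, "tz": 0.45, "rx": 0, "ry": 0, "rz": 0}
    - {"tx": 0, "ty": 0, "tz": 0.6, "rx": 0, "ry": 0, "rz": 0}
    - {"tx": 0, "ty": 0, "tz": 0.6, "rx": 0, "ry": 0, "rz": 0}

```text
time: 8.65
position: [0.4931, 0.2438, 0.1052]
tool_rot: [1.0, -0.012, -0.0, 0.0]
ft_force: [0.0, -0.5, -5.8]
grip_width: 0.0178
```

Call:
send_rows:
  deltas:
    - {"tx": 0, "ty": 0, "tz": 0.1, "rx": 0, "ry": 0, "rz": 0}
    - {"tx": 0, "ty": 0, "tz": 0.2, "rx": 0, "ry": 0, "rz": 0}
    - {"tx": 0, "ty": 0, "tz": 0.3, "rx": 0, "ry": 0, "rz": 0}
    - {"tx": 0, "ty": 0, "tz": 0.35, "rx": 0, "ry": 0, "rz": 0}
    - {"tx": 0, "ty": 0, "tz": 0.35, "rx": 0, "ry": 0, "rz": 0}

```text
time: 9.07
position: [0.4934, 0.2439, 0.1019]
tool_rot: [1.0, -0.012, 0.0, -0.0]
ft_force: [-0.1, -0.5, -4.8]
grip_width: 0.0172
```

```bash
python3 -c "
from st import *
st();robot.camera('top');st();robot.camera('top');st()"
```

```text
t 9.0667 p [0.4934 0.2439 0.1019] yaw -1.39 z [ 0.  0. -1.] F [-0.09 -0.52 -4.8 ] M [0.01 0.02 0.  ] w 0.0172
t 9.1167 p [0.4935 0.2439 0.102 ] yaw -1.39 z [ 1.e-04  0.e+00 -1.e+00] F [ 0.74  0.41 -5.22] M [-0.02  0.    0.02] w 0.0176
t 9.1667 p [0.4934 0.2439 0.1021] yaw -1.39 z [ 1.e-04  0.e+00 -1.e+00] F [ 0.09 -0.88 -5.55] M [ 0.    0.   -0.01] w 0.0179
```

Right at the balls. Feeling for them in small steps.

Call:
send_rows:
  deltas:
    - {"tx": 0, "ty": 0, "tz": 0.05, "rx": 0, "ry": 0, "rz": 0}
    - {"tx": 0, "ty": 0, "tz": 0.1, "rx": 0, "ry": 0, "rz": 0}
    - {"tx": 0, "ty": 0, "tz": 0.1, "rx": 0, "ry": 0, "rz": 0}
    - {"tx": 0, "ty": 0, "tz": 0.1, "rx": 0, "ry": 0, "rz": 0}

```text
time: 9.5
position: [0.4937, 0.2439, 0.1012]
tool_rot: [1.0, -0.012, 0.0, -0.0]
ft_force: [-0.2, -0.6, -4.0]
grip_width: 0.0175
```

Call:
send_rows:
  deltas:
    - {"tx": 0, "ty": 0, "tz": 0.05, "rx": 0, "ry": 0, "rz": 0}
    - {"tx": 0, "ty": 0, "tz": 0.1, "rx": 0, "ry": 0, "rz": 0}
    - {"tx": 0, "ty": 0, "tz": 0.1, "rx": 0, "ry": 0, "rz": 0}
    - {"tx": 0, "ty": 0, "tz": 0.1, "rx": 0, "ry": 0, "rz": 0}

```text
time: 9.83
position: [0.4938, 0.2439, 0.1007]
tool_rot: [1.0, -0.012, 0.001, -0.0]
ft_force: [-1.2, -0.6, 3.9]
grip_width: 0.0174
```

Call:
send_rows:
  deltas:
    - {"tx": 0, "ty": 0, "tz": 0.05, "rx": 0, "ry": 0, "rz": 0}
    - {"tx": 0, "ty": 0, "tz": 0.1, "rx": 0, "ry": 0, "rz": 0}
    - {"tx": 0, "ty": 0, "tz": 0.1, "rx": 0, "ry": 0, "rz": 0}
    - {"tx": 0, "ty": 0, "tz": 0.1, "rx": 0, "ry": 0, "rz": 0}

```text
time: 10.17
position: [0.4938, 0.244, 0.1003]
tool_rot: [1.0, -0.012, 0.001, -0.0]
ft_force: [-1.4, -0.3, 8.4]
grip_width: 0.0174
```

The lid has met the balls (force from -5 to +8 N at TCP z of about 0.101). Pressing through.

Call:
send_rows:
  deltas:
    - {"tx": 0, "ty": 0, "tz": 0.08, "rx": 0, "ry": 0, "rz": 0}
    - {"tx": 0, "ty": 0, "tz": 0.16, "rx": 0, "ry": 0, "rz": 0}
    - {"tx": 0, "ty": 0, "tz": 0.24, "rx": 0, "ry": 0, "rz": 0}
    - {"tx": 0, "ty": 0, "tz": 0.32, "rx": 0, "ry": 0, "rz": 0}
    - {"tx": 0, "ty": 0, "tz": 0.4, "rx": 0, "ry": 0, "rz": 0}

```text
time: 10.58
position: [0.4938, 0.2439, 0.0955]
tool_rot: [1.0, -0.012, 0.001, -0.0]
ft_force: [-0.1, -1.0, 2.0]
grip_width: 0.0174
```

Call:
send_rows:
  deltas:
    - {"tx": 0, "ty": 0, "tz": 0.1, "rx": 0, "ry": 0, "rz": 0}
    - {"tx": 0, "ty": 0, "tz": 0.2, "rx": 0, "ry": 0, "rz": 0}
    - {"tx": 0, "ty": 0, "tz": 0.3, "rx": 0, "ry": 0, "rz": 0}
    - {"tx": 0, "ty": 0, "tz": 0.3, "rx": 0, "ry": 0, "rz": 0}
    - {"tx": 0, "ty": 0, "tz": 0.3, "rx": 0, "ry": 0, "rz": 0}

```text
time: 11.0
position: [0.4934, 0.2439, 0.0913]
tool_rot: [1.0, -0.012, -0.0, 0.0]
ft_force: [1.9, -0.4, -5.3]
grip_width: 0.0176
```

Call:
send_rows:
  deltas:
    - {"tx": 0, "ty": 0, "tz": 0.15, "rx": 0, "ry": 0, "rz": 0}
    - {"tx": 0, "ty": 0, "tz": 0.3, "rx": 0, "ry": 0, "rz": 0}
    - {"tx": 0, "ty": 0, "tz": 0.45, "rx": 0, "ry": 0, "rz": 0}
    - {"tx": 0, "ty": 0, "tz": 0.6, "rx": 0, "ry": 0, "rz": 0}
    - {"tx": 0, "ty": 0, "tz": 0.6, "rx": 0, "ry": 0, "rz": 0}

```text
time: 11.42
position: [0.4935, 0.2438, 0.0844]
tool_rot: [1.0, -0.012, -0.0, 0.0]
ft_force: [4.5, 0.8, -15.6]
grip_width: 0.0174
```

Call:
send_rows:
  deltas:
    - {"tx": 0, "ty": 0, "tz": 0.1, "rx": 0, "ry": 0, "rz": 0}
    - {"tx": 0, "ty": 0, "tz": 0.2, "rx": 0, "ry": 0, "rz": 0}
    - {"tx": 0, "ty": 0, "tz": 0.3, "rx": 0, "ry": 0, "rz": 0}
    - {"tx": 0, "ty": 0, "tz": 0.4, "rx": 0, "ry": 0, "rz": 0}
    - {"tx": 0, "ty": 0, "tz": 0.4, "rx": 0, "ry": 0, "rz": 0}

```text
time: 11.83
position: [0.4925, 0.2438, 0.0819]
tool_rot: [1.0, -0.012, -0.001, 0.0]
ft_force: [0.5, 0.4, -4.3]
grip_width: 0.0174
```

Call:
send_rows:
  deltas:
    - {"tx": 0, "ty": 0, "tz": 0.05, "rx": 0, "ry": 0, "rz": 0}
    - {"tx": 0, "ty": 0, "tz": 0.1, "rx": 0, "ry": 0, "rz": 0}
    - {"tx": 0, "ty": 0, "tz": 0.1, "rx": 0, "ry": 0, "rz": 0}
    - {"tx": 0, "ty": 0, "tz": 0.1, "rx": 0, "ry": 0, "rz": 0}

```text
time: 12.17
position: [0.4931, 0.2438, 0.0811]
tool_rot: [1.0, -0.012, -0.0, 0.0]
ft_force: [-0.5, 0.3, -5.2]
grip_width: 0.0179
```

Call:
send_rows:
  deltas:
    - {"tx": 0, "ty": 0, "tz": 0.05, "rx": 0, "ry": 0, "rz": 0}
    - {"tx": 0, "ty": 0, "tz": 0.1, "rx": 0, "ry": 0, "rz": 0}
    - {"tx": 0, "ty": 0, "tz": 0.1, "rx": 0, "ry": 0, "rz": 0}
    - {"tx": 0, "ty": 0, "tz": 0.1, "rx": 0, "ry": 0, "rz": 0}

```text
time: 12.5
position: [0.4933, 0.2439, 0.0809]
tool_rot: [1.0, -0.012, 0.0, -0.0]
ft_force: [-3.0, -0.4, 5.9]
grip_width: 0.0174
```

Call:
send_rows:
  deltas:
    - {"tx": 0, "ty": 0, "tz": 0.05, "rx": 0, "ry": 0, "rz": 0}
    - {"tx": 0, "ty": 0, "tz": 0.1, "rx": 0, "ry": 0, "rz": 0}
    - {"tx": 0, "ty": 0, "tz": 0.1, "rx": 0, "ry": 0, "rz": 0}
    - {"tx": 0, "ty": 0, "tz": 0.1, "rx": 0, "ry": 0, "rz": 0}

```text
time: 12.83
position: [0.4933, 0.2439, 0.0809]
tool_rot: [1.0, -0.012, 0.0, -0.0]
ft_force: [-4.7, -1.3, 12.8]
grip_width: 0.0175
```

```bash
python3 -c "
from st import *
st();c,s=crops('dn',(195,150,285,270),(260,170,370,310));st()"
```

```text
t 12.8333 p [0.4933 0.2439 0.0809] yaw -1.37 z [ 5.e-04  1.e-04 -1.e+00] F [-4.72 -1.26 12.83] M [-0.2   0.77 -0.03] w 0.0175
t 12.9333 p [0.4933 0.2439 0.0809] yaw -1.37 z [ 6.e-04  1.e-04 -1.e+00] F [-4.44 -1.4  13.31] M [-0.2   0.73 -0.  ] w 0.0177
```

View pics/dn.png

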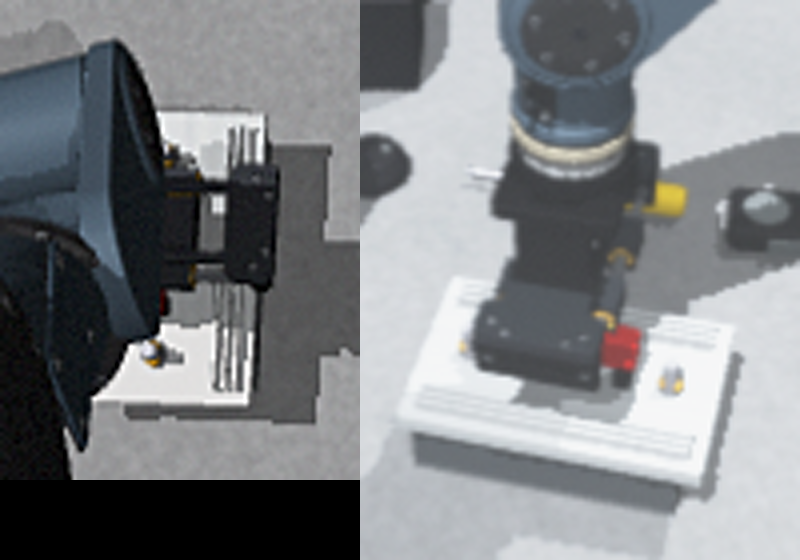

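Hard stop at TCP z 0.0809, which is exactly the rim at 55 mm. The brass balls stand above the lid, at side crop (672,380) and (465,347). Easing off the load and releasing.

Call:
send_rows:
  deltas:
    - {"tx": 0, "ty": 0, "tz": -0.15, "rx": 0, "ry": 0, "rz": 0}
    - {"tx": 0, "ty": 0, "tz": -0.15, "rx": 0, "ry": 0, "rz": 0}

```text
time: 13.1
position: [0.4938, 0.244, 0.0809]
tool_rot: [1.0, -0.012, 0.001, -0.0]
ft_force: [-1.0, 0.4, 3.2]
grip_width: 0.0178
```

Call:
send_rows:
  deltas:
    - {"tx": 0, "ty": 0, "tz": 0, "rx": 0, "ry": 0, "rz": 0}
    - {"tx": 0, "ty": 0, "tz": 0, "rx": 0, "ry": 0, "rz": 0}
    - {"tx": 0, "ty": 0, "tz": 0, "rx": 0, "ry": 0, "rz": 0}
    - {"tx": 0, "ty": 0, "tz": 0, "rx": 0, "ry": 0, "rz": 0}
    - {"tx": 0, "ty": 0, "tz": 0, "rx": 0, "ry": 0, "rz": 0}
  claw: 3.8

```text
time: 13.52
position: [0.4936, 0.2439, 0.0804]
tool_rot: [1.0, -0.012, 0.0, -0.0]
ft_force: [0.2, 0.8, -0.8]
grip_width: 0.0365
```

Call:
send_rows:
  deltas:
    - {"tx": 0, "ty": 0, "tz": -1, "rx": 0, "ry": 0, "rz": 0}
    - {"tx": 0, "ty": 0, "tz": -2, "rx": 0, "ry": 0, "rz": 0}
    - {"tx": 0, "ty": 0, "tz": -4, "rx": 0, "ry": 0, "rz": 0}
    - {"tx": 0, "ty": 0, "tz": -7, "rx": 0, "ry": 0, "rz": 0}
    - {"tx": 0, "ty": 0, "tz": -10, "rx": 0, "ry": 0, "rz": 0}

```text
time: 13.93
position: [0.4929, 0.2437, 0.1821]
tool_rot: [1.0, -0.012, -0.0, 0.0]
ft_force: [1.0, 1.0, 0.0]
grip_width: 0.0381
```

Call:
send_rows:
  deltas:
    - {"tx": 0, "ty": 3, "tz": 0, "rx": 0, "ry": 0, "rz": 0}
    - {"tx": 0, "ty": 6, "tz": 0, "rx": 0, "ry": 0, "rz": 0}
    - {"tx": 0, "ty": 9, "tz": 0, "rx": 0, "ry": 0, "rz": 0}
    - {"tx": 0, "ty": 12, "tz": 0, "rx": 0, "ry": 0, "rz": 0}
    - {"tx": 0, "ty": 15, "tz": 0, "rx": 0, "ry": 0, "rz": 0}

```text
time: 14.35
position: [0.4899, 0.0928, 0.182]
tool_rot: [1.0, -0.012, 0.001, 0.0]
ft_force: [0.4, 0.4, -0.3]
grip_width: 0.038
```

Call:
send_rows:
  deltas:
    - {"tx": 0, "ty": 3, "tz": 0, "rx": 0, "ry": 0, "rz": 0}
    - {"tx": 0, "ty": 6, "tz": 0, "rx": 0, "ry": 0, "rz": 0}
    - {"tx": 0, "ty": 8, "tz": 0, "rx": 0, "ry": 0, "rz": 0}
    - {"tx": 0, "ty": 9, "tz": 0, "rx": 0, "ry": 0, "rz": 0}
    - {"tx": 0, "ty": 9, "tz": 0, "rx": 0, "ry": 0, "rz": 0}

```text
time: 14.77
position: [0.4882, 0.0022, 0.1815]
tool_rot: [1.0, -0.014, 0.001, 0.0]
ft_force: [1.1, -0.8, 0.5]
grip_width: 0.0381
```

```bash
python3 -c "
from st import *
st();c,s=crops('fin',(195,150,285,270),(260,170,370,310));st();save('topf',c)
v,u=np.mgrid[150:270,195:285];px=np.c_[u.ravel(),v.ravel()];W=world(c,px)
q=(abs(W[:,0]-.494)<.03)&(abs(abs(W[:,1]-.244)-.029)<.006);print('plate z',np.median(W[q,2]),W[q,2].std())
for sx in(-1,1):
  for sy in(-1,1):
    q=(abs(sx*(W[:,0]-.494)-.085)<.012)&(abs(sy*(W[:,1]-.244)-.03)<.008);print(sx,sy,q.sum(),np.median(W[q,2]))
q=(abs(W[:,0]-.494)<.03)&(abs(W[:,1]-.244)<.005);print('bar',np.median(W[q,2]))
"
```

```text
t 14.7667 p [0.4882 0.0022 0.1815] yaw -1.56 z [ 1.9e-03 -6.0e-04 -1.0e+00] F [ 1.05 -0.83  0.54] M [0.01 0.04 0.02] w 0.0381
t 14.8667 p [0.4877 0.0043 0.1811] yaw -1.43 z [ 7.e-04  4.e-04 -1.e+00] F [-0.02  0.63 -0.2 ] M [-0.02  0.01 -0.04] w 0.0378
plate z 0.06621897302899497 0.0022869259418394944
-1 -1 46 0.06704074824935832
-1 1 56 0.06608877274388783
1 -1 52 0.0660789749300486
1 1 49 0.06644890353705511
bar 0.11015183761859271
```

View pics/fin.png

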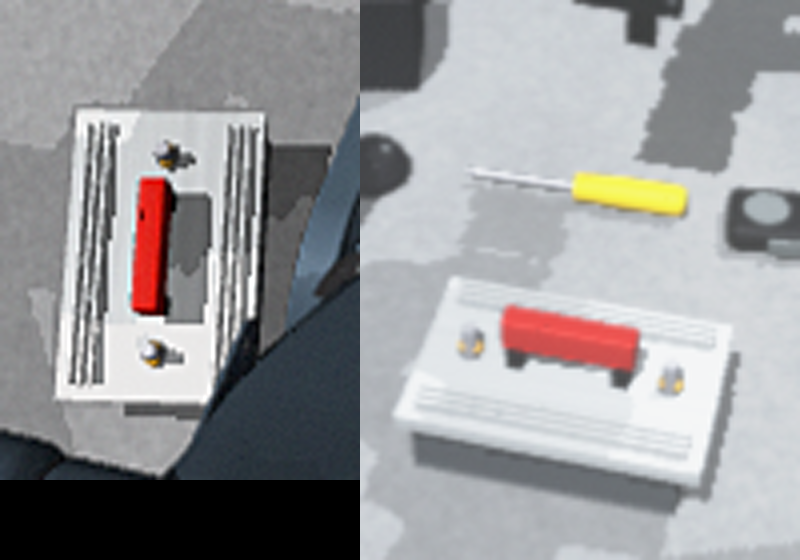

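View pics/topf.png

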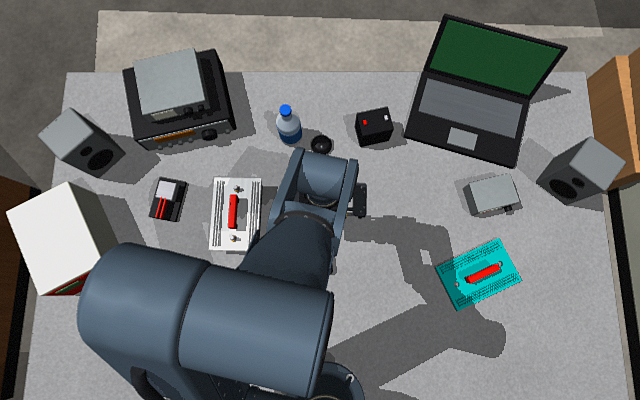

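The lid is flush: its top face is at 66 to 67 mm at all four corners (nominal 67), the bar top is at about 110 mm (nominal 111), and the balls are above the lid. The bystanders that show haven't moved, and the gripper is clear.

```bash
python3 -c "
from rig import robot
print(robot.hand_in())"
```

```text
the job is handed in; nothing more can be done
None
```

The amplifier is closed: the silver lid is clicked down flush on the box, the gripper has let go and moved clear, and I handed the job in at about 15 s on the robot's clock.

I took the lid by its red handle and carried it level to the pins. Both cameras had put their true middle at about (0.494, 0.244). It slid over the pins without jamming and met the balls at about the expected height. I then pressed it past them; the largest wrist-force reading was about 16 N.

**Final checks:**
- **Stop height:** it came to a hard stop at the height that matches the rim at 55 mm.
- **Level:** the lid's top face measured 66 to 67 mm at all four corners, against 67 nominal. The top of the handle was at about 110 mm, against 111.
- **Click:** the brass balls stand visibly above the lid at both holes.
- **Bench:** everything I could see in the last pictures was where it started. In the last top view the arm hid the screwdriver and the hand microphone. The side view taken in the same check shows both on the bench.

**Disagreement:** the two cameras differed by about 1° on the direction of the pin line in the first reading. A closer look brought it to about -1.4°, which fitted. No check failed.

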